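Tighten the captive bolts of a gearbox cover in sequence

TASK

Bolt down the cover of the small grey gearbox: turn its three captive bolt knobs clockwise, each fully home to its end stop, one after the other in the order red, yellow, blue. Finish one before you start the next, then let go of the last.

Things in the scene. Friction and masses are not known exactly. Their poses are not given: they have to be found in the camera images.
- cover: grey gearbox with aluminium cover, 165 x 170 mm (x, y), 56 mm tall to the cover's top, fixed. Origin: centre of its underside, z up. The knobs stand on the cover at (-45, -55), (-45, 55) and (55, 0) mm (x, y in this frame), red, yellow and blue in any arrangement; at their end stops all bars lie along this x axis. A black vent plug 12 mm high stands at (-12, 0).
- red_knob (a point): red bolt knob: upright bar 42 long, 14 wide, 38 mm tall on a black skirt. Point: on the turning axis, 92 mm over the worktop, 14 under the bar's top, 22 over the skirt. z up; x along the bar to its white-marked end. Turns clockwise from above, light friction, stays where left; at its end stop x is parallel to the cover's x and the mark meets the white tick on the base. Starts 45 to 70 degrees short.
- yellow_knob (a point): yellow bolt knob: upright bar 42 long, 14 wide, 38 mm tall on a black skirt. Point: on the turning axis, 92 mm over the worktop, 14 under the bar's top, 22 over the skirt. z up; x along the bar to its white-marked end. Turns clockwise from above, light friction, stays where left; at its end stop x is parallel to the cover's x and the mark meets the white tick on the base. Starts 45 to 70 degrees short.
- blue_knob (a point): blue bolt knob: upright bar 42 long, 14 wide, 38 mm tall on a black skirt. Point: on the turning axis, 92 mm over the worktop, 14 under the bar's top, 22 over the skirt. z up; x along the bar to its white-marked end. Turns clockwise from above, light friction, stays where left; at its end stop x is parallel to the cover's x and the mark meets the white tick on the base. Starts 45 to 70 degrees short.

How it is judged:
By the outcome, as a careful person would: the job done as asked, in the order asked, and still so for the second after the job is handed in, with the robot touching nothing.
It also fails if it takes over 51 s, if anything falls off the work surface, if the arm or the gripper's body presses on something with over 40 N, if the wrist force passes 120 N, or if a joint passes its speed limit or range.

ROBOT

A 7-joint arm with a two-finger parallel gripper is mounted at the origin on a cart in front of the work surface, level with it; the furniture and walls round the work are solid. World frame = base frame: x ahead of the robot, y to its left, z up, the work surface at z = 0. Lengths are in m, angles in rad, forces in N, time in s.
With the tool pointing down it reaches from about 0.425 to 0.925 m from the base axis. Payload 6.8 kg.
Tool frame: the origin (TCP) lies on the front face of the gripper's body, between the roots of the fingers; the fingertips stand 73 mm ahead of it and the grasp point (between the pads) lies 54 mm ahead of it (env.nose_length is the distance from the TCP to the fingertips, in m); z points along the fingers, y is the direction in which the jaws open and shut (so a half turn about z gives the same grasp; the last joint's range is limited). The gripper opens to 85 mm and grips with 20 to 120 N. Pads are 22 mm wide; open, the fingers measure 114 mm over their backs; the gripper's body (76 mm by 85 mm) begins 54 mm behind the grasp point. The pads swing forward as they close: fully open they stand 13 mm farther back than shut.
Start: joints at [-1.223, 0.477, 0.022, 1.555, -0.011, 1.109, -0.083], TCP at [0.297, 0.606, 0.304] pointing down, gripper open.
Joint ranges: [-2.96, 2.96], [-0.34, 2.1], [-1.41, 1.46], [0.24, 2.44], [-1.37, 4.51], [0.17, 1.92], [-2.96, 2.96]. Speed limits (rad/s): [2.39, 2.39, 3.14, 3.14, 3.14, 3.14, 3.14].

INTERFACE

Orientations are given as a unit quaternion [w, x, y, z].
In Python, from cell import env, kin, camera, calibration, job gives the robot as it stands. The module is installed in compiled form; this text tells all that it offers. Calls block until the motion is done:
- env.reach(position, orientation): joint-space move of the TCP to a pose.
- env.movel(position, velocity=0.15, rot=None, stop_force=None): straight line of the TCP; rot=None keeps the orientation; velocity is the mean speed in m/s. With stop_force (N) it stops when the force on the tool has changed by that much, and returns True; else False.
- env.goto_joints(angles): joint-space move.
- env.grip(opening, f_grip=None): finger opening in m; f_grip is the grip in N (None keeps the last); returns when the fingers have stopped.
- env.dwell(seconds).
- kin.inverse_kinematics(position, orientation): joint angles nearest the present ones, or None.
- env.get_state(): the state.
- camera(name): name is "scene" or "top"; returns (picture, depth): 384x512x3 uint8, blue, green, red; 384x512 float32, m along the optical axis (not along the pixel's ray), 0 where there is no reading.
- calibration(name): a dict with "fx", "fy", "cx", "cy" (pixels), "rvec" (rotation vector, rad) and "tvec" (3), from world to camera coordinates, as OpenCV has them. Camera axes: x right, y down, z forward; pixel columns grow to the right and rows downward; lengths in m; the calibration is good to about 2 mm. A picture is of the moment at which its call begins. calibration takes no time and is no camera call.
A pose or a line that the arm cannot do raises env.PlanningError and nothing moves.
- job.job_done(): hands the job in, once; it reports no verdict.
The state is a dict: "time": time; "qpos": joint angles; "joint_velocities": joint speeds; "joint_torque": joint torques, N m; "tcp_pos": TCP position; "orientation": TCP orientation; "force": force on the tool from outside, world axes, zero at the start; "torque": the same for the moment, N m; "opening": finger opening in m.
Only numpy, scipy, OpenCV 4.12 (cv2) and the standard library are available. Lean on these libraries where they do the work, as an engineer would, in place of code of your own. Each camera call takes 0.05 s, during which the arm holds its last target. There are 200 camera calls.

## Working session

There is one attempt and no reset: what is moved stays moved. The work goes in short steps, each a Python script; the robot and the scene stay as the last script left them, time stands still between calls to the robot, and variables do not carry over. Pictures are saved under pics/ and viewed, about 8 in all and at most 12, crops included, and the job is handed in when it is done.

```bash
mkdir -p pics; ls
python3 - <<'E'
from cell import env,kin,camera,calibration,job
import cv2,numpy as np
for n in("scene","top"):
    p,d=camera(n);np.savez(f"{n}0.npz",p=p,d=d);cv2.imwrite(f"pics/{n}0.png",p)
    c=calibration(n);R=cv2.Rodrigues(np.array(c["rvec"]))[0];print(n,c["fx"],c["cx"],c["cy"],"cam",-R.T@np.array(c["tvec"]).ravel(),"fwd",R[2])
s=env.get_state();print(s["time"],s["tcp_pos"],s["orientation"],s["opening"])
E
```

```text
pics
scene 497.9544532782726 251.01149208703893 192.33792418766257 cam [ 0.10217723 -0.11705711  0.761016  ] fwd [ 0.50496946  0.33758852 -0.79438016]
top 353.2065674141363 248.71336131457218 187.6321520311561 cam [0.39790545 0.18785789 0.94466108] fwd [ 0.14084787 -0.02093682 -0.98980984]
0.1 [0.29693938 0.60572778 0.30303281] [-1.29341419e-04  2.25918497e-01  9.74145860e-01 -8.12572330e-04] 0.08565044518505684
```

View pics/scene0.png

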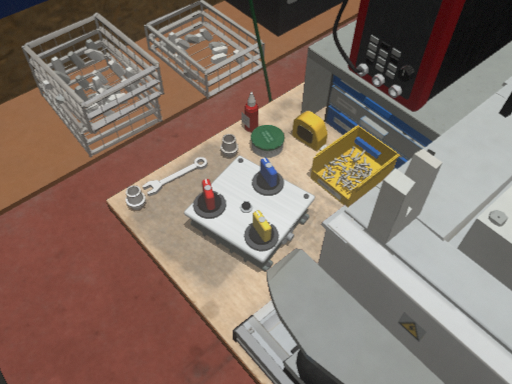

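View pics/top0.png

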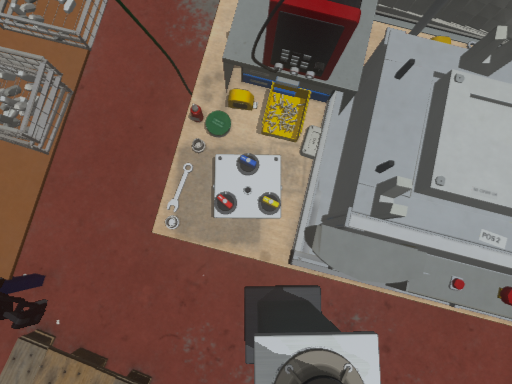

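The scene view shows red at about (207,195), blue (267,172), yellow (261,225) and the vent at (246,207). In the top view they are at (226,202), (248,162) and (269,203), with the gearbox nearly aligned to the image. Next I'll measure them.

```bash
cat > h.py <<'E'
import cv2,numpy as np
from cell import env,kin,camera,calibration,job
def cam(n):
    c=calibration(n);R=cv2.Rodrigues(np.array(c["rvec"]))[0];t=np.array(c["tvec"]).ravel()
    return np.array([[c["fx"],0,c["cx"]],[0,c["fy"],c["cy"]],[0,0,1]]),R,t
def ray(n,uv):
    K,R,t=cam(n);d=R.T@np.linalg.solve(K,[uv[0],uv[1],1.]);return -R.T@t,d
def onz(n,uv,z):
    o,d=ray(n,uv);return o+d*(z-o[2])/d[2]
def proj(n,X):
    K,R,t=cam(n);q=K@(R@np.array(X)+t);return q[:2]/q[2]
def tri(ua,ub):
    (o,d),(p,e)=ray("scene",ua),ray("top",ub)
    s=np.linalg.lstsq(np.c_[d,-e],p-o,rcond=None)[0];a,b=o+d*s[0],p+e*s[1]
    return (a+b)/2,np.linalg.norm(a-b)
def masks(p):
    h=cv2.cvtColor(p,cv2.COLOR_BGR2HSV);S,V=h[...,1]>120,h[...,2]>60;H=h[...,0].astype(int)
    return dict(red=((H<6)|(H>172))&S&V,yellow=(H>20)&(H<35)&S&V,blue=(H>105)&(H<130)&S&V)
def world(n,d):
    K,R,t=cam(n);v,u=np.mgrid[:384,:512];P=np.stack([(u-K[0,2])/K[0,0]*d,(v-K[1,2])/K[1,1]*d,d],-1)
    return (P-t)@R
E
python3 - <<'E'
from h import *
roi={"scene":{"red":(180,165,230,220),"yellow":(240,205,285,252),"blue":(248,150,290,195)},"top":{"red":(210,185,240,217),"yellow":(255,187,284,217),"blue":(235,148,262,176)}}
C={}
for n in roi:
    f=np.load(n+"0.npz");m=masks(f["p"]);W=world(n,f["d"])
    for k,(a,b,c,d) in roi[n].items():
        q=np.zeros((384,512),bool);q[b:d,a:c]=m[k][b:d,a:c]
        v,u=np.nonzero(q);P=W[q];P=P[f["d"][q]>0]
        C[n,k]=(u.mean(),v.mean())
        T=P[(P[:,2]>0.095)&(P[:,2]<.12)];r=cv2.minAreaRect((T[:,:2]*1000).astype(np.float32)) if len(T)>4 else None
        print(n,k,len(u),C[n,k],"zmax",np.percentile(P[:,2],[5,50,95]).round(3),len(T),T.mean(0).round(4),r)
    z=W[...,2];q=(z>.05)&(z<.062);a,b,c,d=(180,140,320,270) if n=="scene" else (205,145,290,225)
    r=np.zeros_like(q);r[b:d,a:c]=q[b:d,a:c]
    l,lab,st,ce=cv2.connectedComponentsWithStats(r.astype(np.uint8));i=1+st[1:,4].argmax()
    print(n,"cover",np.median(z[lab==i]),cv2.minAreaRect((W[lab==i][:,:2]*1000).astype(np.float32)))
for k in roi["top"]: print(k,"tri",tri(C["scene",k],C["top",k]))
f=np.load("scene0.npz")["p"][140:270,175:325];g=np.load("top0.npz")["p"][145:225,205:290]
cv2.imwrite("pics/crop.png",np.hstack([cv2.resize(f,(435,400),interpolation=3),cv2.resize(g,(365,400),interpolation=3)]))
E
```

```text
scene red 186 (np.float64(208.5483870967742), np.float64(194.86021505376345)) zmax [0.076 0.103 0.107] 131 [0.4811 0.2223 0.1038] ((484.98260498046875, 225.64991760253906), (41.49506378173828, 13.088882446289062), 49.62868118286133)
scene yellow 166 (np.float64(263.5542168674699), np.float64(225.93975903614458)) zmax [0.079 0.104 0.107] 132 [0.4793 0.1122 0.1043] ((482.49639892578125, 116.30628204345703), (42.253726959228516, 12.253569602966309), 62.83452606201172)
scene blue 75 (np.float64(268.73333333333335), np.float64(167.62666666666667)) zmax [0.103 0.105 0.107] 75 [0.5807 0.1667 0.1052] ((583.1910400390625, 169.61439514160156), (39.96248245239258, 11.299140930175781), 65.34712982177734)
scene cover 0.05551733151677714 ((529.6892700195312, 169.52230834960938), (169.79393005371094, 166.29380798339844), 88.91169738769531)
top red 68 (np.float64(225.4264705882353), np.float64(201.41176470588235)) zmax [0.101 0.106 0.108] 66 [0.485  0.2263 0.1057] ((486.5350341796875, 228.05909729003906), (39.531673431396484, 13.018484115600586), 49.86185836791992)
top yellow 77 (np.float64(270.53246753246754), np.float64(201.6103896103896)) zmax [0.099 0.105 0.108] 77 [0.4832 0.1183 0.105 ] ((484.09967041015625, 118.63713073730469), (40.5823974609375, 13.892890930175781), 62.57308578491211)
top blue 54 (np.float64(248.4814814814815), np.float64(160.37037037037038)) zmax [0.104 0.106 0.108] 54 [0.584  0.17   0.1063] ((585.1593017578125, 171.0486602783203), (39.0667724609375, 11.565335273742676), 61.563690185546875)
top cover 0.05630729635087399 ((530.9833984375, 173.3895263671875), (169.50872802734375, 164.90597534179688), 88.53160095214844)
red tri (array([0.48675053, 0.22694012, 0.08465804]), np.float64(1.0661769513704305e-05))
yellow tri (array([0.48605728, 0.11574298, 0.0844411 ]), np.float64(0.0022627135061815237))
blue tri (array([0.58584336, 0.16972519, 0.09807593]), np.float64(0.00013629107369216584))
```

View pics/crop.png

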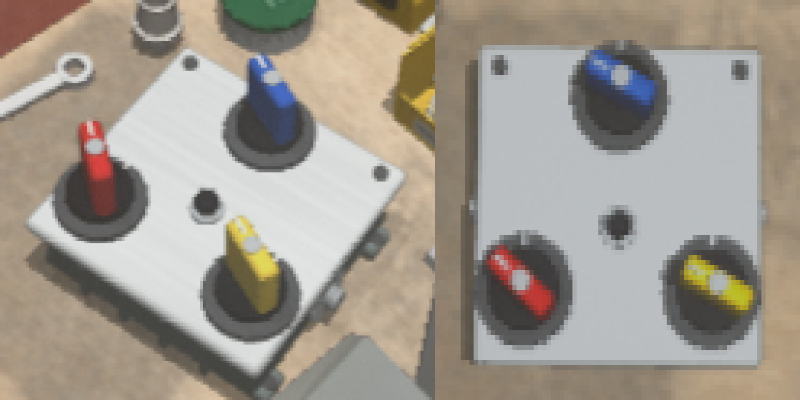

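The crop shows the white marks on the +x/+y ends of the bars, with the ticks toward +x. The heights check out: bar tops about 0.106 and cover 0.056. The knob points match the cover layout to about 1 mm. Cover yaw is about -1.3°, and the bars stand at about 50°, 63° and 63°. Now I'll check the IK and the j7 margins.

```bash
cat >> h.py <<'E'
from scipy.spatial.transform import Rotation as Ro
KN=dict(red=(.4862,.2272,49.7),yellow=(.4837,.1175,62.7),blue=(.5847,.1702,63.5))
HOME=-1.3
def quat(deg):
    a=np.radians(deg);c,s=np.cos(a),np.sin(a)
    q=Ro.from_matrix(np.array([[c,s,0],[s,-c,0],[0,0,-1]])).as_quat();return q[[3,0,1,2]]
E
python3 - <<'E'
from h import *
for k,(x,y,a) in KN.items():
    for o in(0,180):
        for yaw in(a,HOME-6):
            for z in (.25,.15):
                q=kin.inverse_kinematics(np.array([x,y,z]),quat(yaw+o));print(k,o,yaw,z,None if q is None else np.round(q,2))
E
```

```text
red 0 49.7 0.25 [-0.95  0.34  0.49  1.97 -0.2   0.89 -1.06]
red 0 49.7 0.15 [-0.89  0.49  0.43  2.04 -0.32  0.68 -0.96]
red 0 -7.3 0.25 [-1.1   0.37  0.69  1.98 -0.3   0.9  -1.96]
red 0 -7.3 0.15 [-1.03  0.53  0.62  2.04 -0.47  0.71 -1.81]
red 180 49.7 0.25 [-0.47  0.32 -0.1   1.94  0.04  0.89  1.85]
red 180 49.7 0.15 [-0.44  0.46 -0.14  2.    0.1   0.68  1.79]
red 180 -7.3 0.25 [-0.63  0.31  0.1   1.95 -0.04  0.88  0.93]
red 180 -7.3 0.15 [-0.61  0.46  0.07  2.02 -0.05  0.67  0.93]
yellow 0 62.7 0.25 [-0.81  0.27  0.53  2.05 -0.18  0.86 -0.65]
yellow 0 62.7 0.15 [-0.74  0.44  0.46  2.13 -0.33  0.64 -0.53]
yellow 0 -7.3 0.25 [-0.96  0.3   0.72  2.06 -0.26  0.87 -1.79]
yellow 0 -7.3 0.15 [-0.87  0.48  0.64  2.13 -0.46  0.67 -1.61]
yellow 180 62.7 0.25 [-0.35  0.25 -0.02  2.03  0.01  0.86  2.3 ]
yellow 180 62.7 0.15 [-0.28  0.41 -0.11  2.1   0.07  0.64  2.24]
yellow 180 -7.3 0.25 [-0.56  0.25  0.23  2.04 -0.07  0.86  1.16]
yellow 180 -7.3 0.15 [-0.49  0.41  0.16  2.11 -0.1   0.63  1.18]
blue 0 63.5 0.25 [-0.79  0.47  0.54  1.8  -0.29  0.95 -0.59]
blue 0 63.5 0.15 [-0.74  0.6   0.48  1.86 -0.38  0.77 -0.51]
blue 0 -7.3 0.25 [-0.9   0.5   0.7   1.81 -0.39  0.97 -1.73]
blue 0 -7.3 0.15 [-0.82  0.63  0.61  1.87 -0.49  0.79 -1.65]
blue 180 63.5 0.25 [-0.31  0.43 -0.11  1.77  0.05  0.95  2.25]
blue 180 63.5 0.15 [-0.26  0.55 -0.16  1.83  0.12  0.77  2.19]
blue 180 -7.3 0.25 [-0.5   0.43  0.15  1.78 -0.08  0.94  1.13]
blue 180 -7.3 0.15 [-0.47  0.55  0.11  1.85 -0.08  0.75  1.13]
```

```bash
cat >> h.py <<'E'
def st(tag):
    s=env.get_state();print(tag,"t",round(s["time"],2),"tcp",np.round(s["tcp_pos"],4),"F",np.round(s["force"],1),"T",np.round(s["torque"],2),"op",round(s["opening"],4),"j7",round(s["qpos"][6],3),
      "yaw",round(yaw(s),1));return s
def yaw(s):
    q=np.array(s["orientation"]);x=Ro.from_quat(q[[1,2,3,0]]).as_matrix()[:,0];return np.degrees(np.arctan2(x[1],x[0]))
def approach(k):
    x,y,a=KN[k];env.reach(np.array([x,y,.21]),quat(a));st("above")
def down_grip(k):
    x,y,a=KN[k];print("hit",env.movel(np.array([x,y,.149]),velocity=.1,stop_force=12));st("down")
    env.grip(.008,f_grip=50);st("grip")
def turn(d):
    q=np.array(env.get_state()["qpos"]);q[6]+=np.radians(d);env.goto_joints(q);return st("turn %.1f"%d)
E
python3 - <<'E'
from h import *
env.grip(.05);approach("red")
p,d=camera("scene");g,_=camera("top")
cv2.imwrite("pics/above.png",np.hstack([cv2.resize(p[110:270,150:325],(438,400),interpolation=3),cv2.resize(g[135:235,190:290],(362,400),interpolation=3)]))
E
```

```text
above t 2.14 tcp [0.4862 0.2286 0.2102] F [ 0.6  1.4 -0.4] T [ 0.02 -0.    0.03] op 0.0504 j7 -1.02 yaw 49.9
```

View pics/above.png

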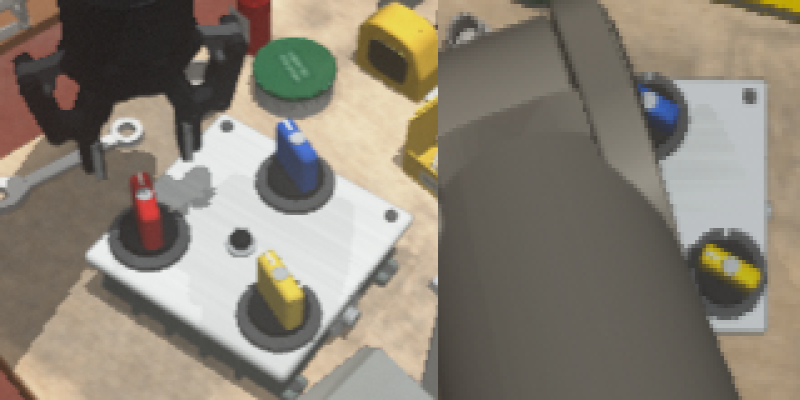

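The open fingers straddle the red knob at crop (145,190), and they're clear of the blue and yellow knobs. I'll go down, grip, and turn most of the way.

Run:
```python
from h import *
down_grip("red")
turn(-45)
for i in range(6):
    s=turn(-2.5)
    if abs(s["torque"][2])>1.2: break
```

```text
hit False
down t 3.0 tcp [0.4865 0.2272 0.1493] F [ 1.1 -0.1 -0.3] T [ 0.02 -0.04  0.01] op 0.0501 j7 -0.965 yaw 49.7
grip t 3.42 tcp [0.4855 0.2283 0.1498] F [-4.8  1.9  7.3] T [ 0.27  0.87 -0.06] op 0.0131 j7 -0.965 yaw 49.7
turn -45.0 t 4.19 tcp [0.4853 0.2284 0.1499] F [-0.6  0.7 -0.7] T [-0.04  0.12 -0.06] op 0.0132 j7 -1.749 yaw 4.9
turn -2.5 t 4.44 tcp [0.4853 0.2284 0.1499] F [-0.3 -0.2 -0.9] T [-0.05 -0.01 -0.05] op 0.013 j7 -1.79 yaw 2.5
turn -2.5 t 4.69 tcp [0.4853 0.2284 0.1499] F [-1.3  1.2 -2.2] T [-0.07 -0.03 -0.04] op 0.0134 j7 -1.832 yaw 0.1
turn -2.5 t 4.94 tcp [0.4853 0.2285 0.1499] F [ 0.6 -0.3 -1.6] T [-0.13 -0.02  0.85] op 0.0131 j7 -1.873 yaw -2.2
turn -2.5 t 5.19 tcp [0.4852 0.2286 0.1499] F [-0.9 -0.9 -0.2] T [-0.35  0.1   1.8 ] op 0.0131 j7 -1.913 yaw -4.4
```

Torque rises from about -1° yaw, which is the end stop at the predicted place. I'll release, move above yellow, and check red.

```bash
cat >> h.py <<'E'
def release():
    env.grip(.05);st("open");p=np.array(env.get_state()["tcp_pos"]);p[2]=.21;env.movel(p,velocity=.15);st("up")
E
python3 - <<'E'
from h import *
release();approach("yellow")
p,d=camera("scene");np.savez("s2.npz",p=p,d=d)
W=world("scene",d);m=masks(p)["red"];m[:, :180]=0;m[:,230:]=0;m[:165]=0;m[220:]=0
P=W[m];P=P[(P[:,2]>.095)&(P[:,2]<.12)];print(len(P),cv2.minAreaRect((P[:,:2]*1000).astype(np.float32)))
cv2.imwrite("pics/y.png",cv2.resize(p[110:270,150:325],(656,600),interpolation=3))
E
```

```text
open t 5.63 tcp [0.4854 0.2284 0.1499] F [0.3 0.1 0.7] T [-0.04  0.01 -0.01] op 0.05 j7 -1.916 yaw -4.7
up t 6.18 tcp [0.485  0.2285 0.2097] F [ 0.2 -0.5 -1. ] T [ 0.01  0.01 -0.02] op 0.0499 j7 -1.97 yaw -4.7
above t 7.31 tcp [0.4835 0.1178 0.2095] F [ 0.1  1.9 -0.5] T [-0.01 -0.03  0.01] op 0.0499 j7 -0.744 yaw 62.6
169 ((484.6329345703125, 225.54434204101562), (14.76943302154541, 40.71952438354492), 88.0665054321289)
```

View pics/y.png

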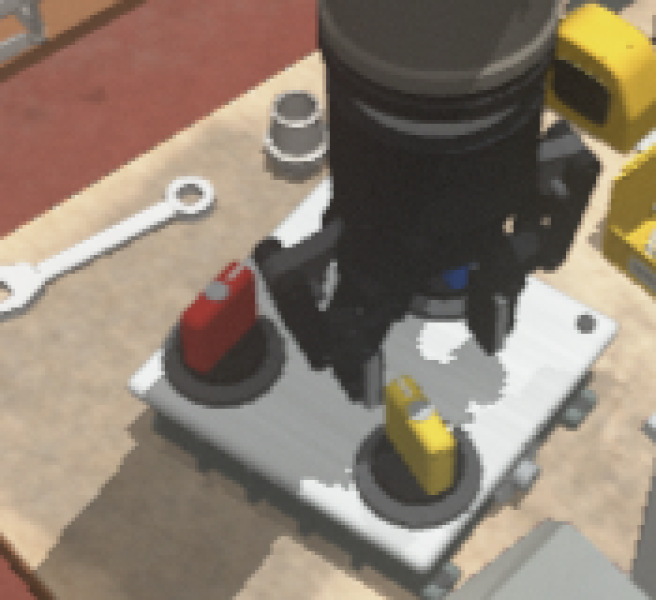

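Red lies along the cover's x: measured -1.9° against -1.3° for the cover. Yellow at (420,430) sits between the fingers. On to yellow.

Run:
```python
from h import *
down_grip("yellow")
turn(-58)
for i in range(6):
    s=turn(-2.5)
    if abs(s["torque"][2])>1.5: break
release();approach("blue")
p,d=camera("scene")
W=world("scene",d)
for k,(a,b,c,e) in {"red":(180,165,230,220),"yellow":(240,205,285,252)}.items():
    m=np.zeros((384,512),bool);m[b:e,a:c]=masks(p)[k][b:e,a:c]
    P=W[m];P=P[(P[:,2]>.095)&(P[:,2]<.12)];print(k,len(P),cv2.minAreaRect((P[:,:2]*1000).astype(np.float32)))
cv2.imwrite("pics/b.png",cv2.resize(p[110:270,150:325],(656,600),interpolation=3))
```

```text
hit False
down t 8.12 tcp [0.484  0.1176 0.1493] F [-0.9 -0.4  0.8] T [ 0.01 -0.    0.01] op 0.0499 j7 -0.71 yaw 62.7
grip t 8.53 tcp [0.4832 0.1182 0.1498] F [-3.8  1.4  7.9] T [0.25 0.88 0.02] op 0.0134 j7 -0.71 yaw 62.7
turn -58.0 t 9.48 tcp [0.4829 0.1184 0.1498] F [-1.8  2.1  0.1] T [ 0.24  0.34 -0.04] op 0.013 j7 -1.721 yaw 4.8
turn -2.5 t 9.73 tcp [0.4829 0.1184 0.1498] F [-0.9  1.5 -0.5] T [ 0.17  0.19 -0.04] op 0.0131 j7 -1.763 yaw 2.4
turn -2.5 t 9.98 tcp [0.4829 0.1185 0.1498] F [-0.6  1.9 -1.2] T [ 0.18  0.14 -0.08] op 0.0136 j7 -1.804 yaw 0.0
turn -2.5 t 10.23 tcp [0.4828 0.1185 0.1499] F [-1.   0.7 -0.7] T [0.02 0.11 0.75] op 0.0134 j7 -1.845 yaw -2.2
turn -2.5 t 10.48 tcp [0.4828 0.1186 0.1499] F [-0.6 -0.4  0.1] T [-0.16  0.19  1.75] op 0.0128 j7 -1.885 yaw -4.4
open t 10.93 tcp [0.4829 0.1184 0.1499] F [ 1.3  0.  -0.3] T [-0.03  0.02  0.01] op 0.0503 j7 -1.889 yaw -4.8
up t 11.47 tcp [0.4827 0.1184 0.2097] F [ 0.1  0.2 -0.1] T [ 0.03  0.03 -0.02] op 0.0499 j7 -1.92 yaw -4.7
above t 12.47 tcp [0.5839 0.1698 0.2089] F [-0.6 -0.3 -0.7] T [0.03 0.02 0.02] op 0.0502 j7 -0.866 yaw 63.4
red 168 ((484.36114501953125, 224.79672241210938), (14.544017791748047, 39.20057678222656), 87.0254898071289)
yellow 144 ((482.0646667480469, 115.10032653808594), (14.186586380004883, 39.61309814453125), 86.25737762451172)
```

View pics/b.png

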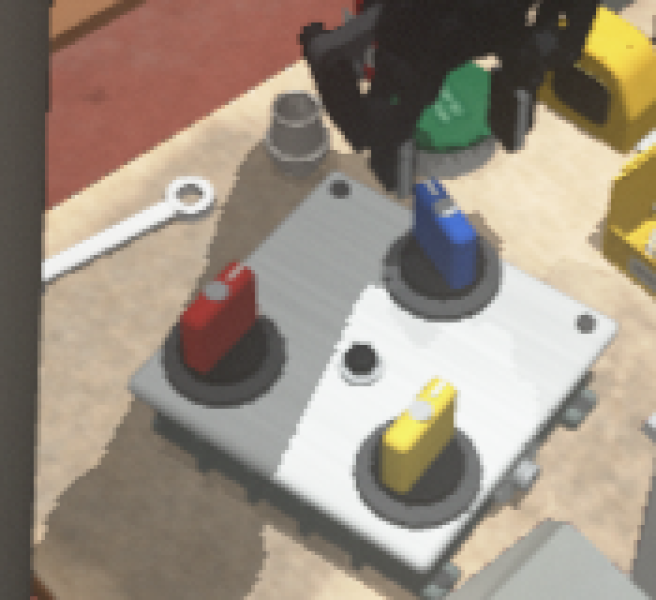

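Red and yellow both lie along the cover's x, and blue is between the fingers at (445,230). On to blue, then I'll retreat and check all three.

Run:
```python
from h import *
down_grip("blue")
turn(-58)
for i in range(6):
    s=turn(-2.5)
    if abs(s["torque"][2])>1.5: break
release()
env.goto_joints(np.array([-1.223,0.477,0.022,1.555,-0.011,1.109,-0.083]));st("away")
R={"scene":{"red":(180,165,230,220),"yellow":(240,205,285,252),"blue":(248,150,290,195)},"top":{"red":(210,185,240,217),"yellow":(255,187,284,217),"blue":(235,148,262,176)}}
I=[]
for n in R:
    p,d=camera(n);W=world(n,d);I.append(p)
    for k,(a,b,c,e) in R[n].items():
        m=np.zeros((384,512),bool);m[b:e,a:c]=masks(p)[k][b:e,a:c]
        P=W[m];P=P[(P[:,2]>.095)&(P[:,2]<.12)];print(n,k,len(P),cv2.minAreaRect((P[:,:2]*1000).astype(np.float32)))
cv2.imwrite("pics/end.png",np.hstack([cv2.resize(I[0][140:270,175:325],(435,400),interpolation=3),cv2.resize(I[1][145:225,205:290],(365,400),interpolation=3)]))
```

```text
hit False
down t 13.28 tcp [0.585  0.1703 0.1494] F [-0.1 -0.5  0.7] T [-0.02 -0.02 -0.05] op 0.05 j7 -0.869 yaw 63.5
grip t 13.69 tcp [0.5841 0.1708 0.1499] F [-4.9  0.1  6.2] T [ 0.1   0.83 -0.01] op 0.0134 j7 -0.869 yaw 63.5
turn -58.0 t 14.65 tcp [0.5836 0.1713 0.1499] F [-2.7  2.4  0.7] T [ 0.41  0.55 -0.03] op 0.0132 j7 -1.88 yaw 5.6
turn -2.5 t 14.9 tcp [0.5835 0.1714 0.1499] F [-1.7  1.5 -0.5] T [ 0.22  0.29 -0.07] op 0.0133 j7 -1.922 yaw 3.2
turn -2.5 t 15.15 tcp [0.5836 0.1714 0.1499] F [-1.1  2.3 -0.4] T [ 0.24  0.17 -0.08] op 0.0129 j7 -1.964 yaw 0.9
turn -2.5 t 15.4 tcp [0.5835 0.1715 0.1499] F [-2.3  0.1 -0.9] T [0.2  0.27 0.28] op 0.0134 j7 -2.005 yaw -1.5
turn -2.5 t 15.65 tcp [0.5835 0.1716 0.15  ] F [-0.8  0.6 -0.4] T [0.03 0.28 1.48] op 0.0134 j7 -2.045 yaw -3.7
turn -2.5 t 15.9 tcp [0.5834 0.1716 0.15  ] F [-1.5  0.   1.1] T [-0.03  0.35  2.42] op 0.0132 j7 -2.085 yaw -5.9
open t 16.34 tcp [0.5836 0.1713 0.1501] F [-0.2  0.5 -0.1] T [-0.01 -0.    0.02] op 0.0501 j7 -2.089 yaw -6.3
up t 16.89 tcp [0.5834 0.1712 0.2097] F [-0.  -0.1 -0.3] T [ 0.05  0.03 -0.06] op 0.05 j7 -2.083 yaw -6.2
away t 18.81 tcp [0.2984 0.6055 0.3035] F [ 0.1  0.5 -0.3] T [-0.02 -0.02  0.02] op 0.0501 j7 -0.084 yaw 153.8
scene red 168 ((484.5015869140625, 225.76878356933594), (14.65201187133789, 39.59825897216797), 89.4605712890625)
scene yellow 143 ((482.6697082519531, 115.53666687011719), (13.401249885559082, 41.333526611328125), 87.03724670410156)
scene blue 76 ((583.0272827148438, 169.13063049316406), (12.869027137756348, 38.818397521972656), 89.61698150634766)
top red 72 ((485.6520080566406, 228.20223999023438), (38.370201110839844, 12.091473579406738), 0.17975036799907684)
top yellow 75 ((483.7918701171875, 118.3048095703125), (12.599893569946289, 40.69478225708008), 88.52180480957031)
top blue 52 ((584.09619140625, 171.0888214111328), (9.805333137512207, 38.0467414855957), 89.3508529663086)
```

View pics/end.png

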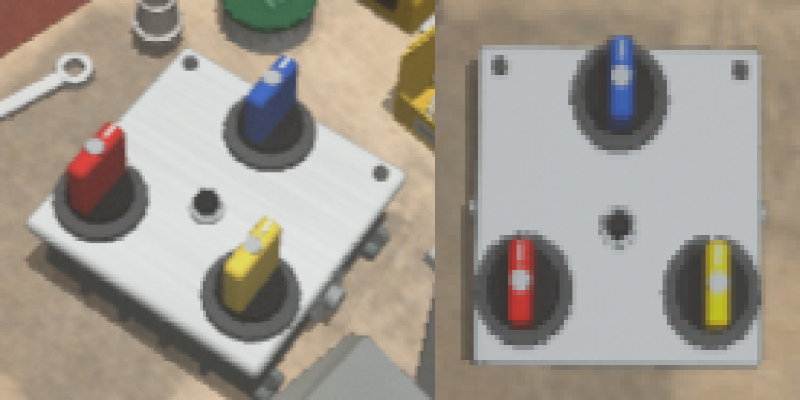

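All three bars lie along the cover's x with their marks at the ticks, and the arm is clear. Handing in.

```bash
python3 -c "
from cell import job
job.job_done()"
```

```text
the job is handed in; nothing more can be done
```

I turned the red, yellow and blue knobs clockwise to their end stops in that order. Each was finished and released before I started the next. I then moved the arm back to its start pose and handed the job in at about 19 s of the 51 s allowed.

- **End stops:** at each knob the turning torque stayed near zero, then rose to about 1.8 N m (red, yellow) and 2.4 N m (blue). The rise began between +1° and -2° of gripper yaw; the cover's measured yaw of -1.3° puts the stop there.
- **Final pictures:** in both views all three bars lie along the cover's x with the white marks at the ticks. Measured bar angles were +0.2° to -3.0°, and single fits scattered by about 2° between pictures. No bar moved back after release.
- **Forces:** readings taken after each step were never over about 10 N, and nothing else in the scene was touched.
- **Disagreement:** rays from colour centroids in the two views gave the knob heights as 0.084 to 0.098 m, because each view saw different faces of the bars. I used the depth readings from both views instead. They gave bar tops at 0.106 m and the cover at 0.056 m, matching the text.

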